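Close the loaded die and slide it under the button press to its notch

ROBOT

A 6-joint arm with a two-finger parallel gripper is mounted at the origin on the work surface. World frame = base frame: x ahead of the robot, y to its left, z up, the work surface at z = 0. Lengths are in mm, angles in degrees, forces in N, time in s.
With the tool pointing down it reaches from about 300 to 850 mm from the base axis. Payload 4.2 kg.
Tool frame: the origin (TCP) lies between the finger pads; the fingertips stand 22 mm ahead of it and the grasp point (between the pads) lies 3 mm ahead of it; z points along the fingers, y is the direction in which the jaws open and shut (so a half turn about z gives the same grasp; the last joint's range is limited). The gripper opens to 91 mm and grips with 3 to 60 N. Pads are 32 mm wide; open, the fingers measure 118 mm over their backs; the gripper's body (76 mm by 178 mm) begins 60 mm behind the grasp point.
Start: joints at [-72.651, 18.312, 89.639, -0, 72.044, -1.146], TCP at [182.407, -545.318, 205.876] pointing down, gripper open.
Joint ranges: [-177.97, 177.97], [-48.28, 115.42], [12.27, 149.76], [-77.06, 257.06], [2.81, 150.46], [-146.56, 146.56]. Speed limits (degrees/s): [147.25, 147.25, 180, 180, 180, 180].

INTERFACE

Orientations are given as [roll, pitch, yaw] about the fixed x, y, z axes, in that order (R = Rz(yaw) Ry(pitch) Rx(roll)).
In Python, from workcell import telemetry, cams, env gives the robot as it stands.
- The arm moves only by the shell command python3 -m inch 'ROWS' [FORCE]. ROWS is JSON, a list of rows, each an object of numbers: "x", "y", "z": the shift along the tool's x, y, z in cm; "yaw": the turn about the tool's z in units of 5 degrees (1.0 is 5 degrees); "gripper": the gripper's target within -1 to 1 (fully open at 1, half-way at 0, shut at -1). A call has 1 to 12 rows; each row shifts and turns the commanded pose from where the row before left it, along the tool's axes as they then stand; what a row does not reach is not made up. A row lasts 1/12 s, in which the tool goes at most 41.7 mm and 7.16 degrees, less where a joint would pass 70% of its speed; a pose out of reach is approached as far as the arm can. A call is refused whole if a number of a shift passes 4.17 or a number of a turn 1, either way. A call with a gripper value outside its range is refused whole. The fingers move at their own pace and stop on an object; FORCE is the grip in N (left out, the last holds). Time passes only in rows, so rows that do not move let the fingers close. It gives the time, the measured TCP pose, the force and the opening at its end, in the units of the state.
- telemetry.state(): the state, without advancing time (a new reading comes with each control period).
- cams.grab_frame(name): name is "scene" or "top"; returns a dict with "pixels" (400x640x3 uint8, red, green, blue), "mtx" (3x3 intrinsics, pixels), "distortion" ([k1, k2, p1, p2, k3] as OpenCV has them; the pictures are not rectified), "rvec" (rotation vector, rad) and "tvec" (3), from world to camera coordinates, as OpenCV has them. Camera axes: x right, y down, z forward; pixel columns grow to the right and rows downward; lengths in mm; the calibration is good to about 2 mm. A picture is of the moment at which its call begins. There is no depth.
- env.job_done(): hands the job in, once; it reports no verdict.
The state is a dict: "time_s": time; "qpos": joint angles; "qvel": joint speeds; "effort": joint torques, N m; "ee_pos": TCP position; "ee_rot": TCP orientation; "force": force on the tool from outside, world axes, zero at the start; "torque": the same for the moment, N m; "gripper_width": finger opening in mm.
Only numpy, scipy, OpenCV 4.12 (cv2) and the standard library are available. Lean on these libraries where they do the work, as an engineer would, in place of code of your own. Each camera call takes 0.05 s, during which the arm holds its last target. There are 200 camera calls.

TASK

The large die on the slide of the button press is loaded with a brass button: close it by standing the larger of the two loose steel pushers in it, foot down, and let go of the pusher. Then take the slide by its upright wooden handle and push it in along its rail until you feel the spring ball click into the first notch, where the large die is under the ram, and finish there, still gripping the handle so that the slide stays in the notch while I pull the lever. Leave everything else on the bench where it is.

Things in the scene. Friction and masses are not known exactly. Their poses are not given: they have to be found in the camera images.
- slide (a joint): Travel of the press slide, m: 0 = pulled right out, grows as it is pushed in. A spring ball in the side of the rail clicks into notches at 0.125 (first: large die under the ram) and 0.190 (small die); stops at 0 and 0.195; starts at 0.005 to 0.030. Sliding takes 3 to 5 N; in the last 4 mm the ball draws it into the notch and centres it; pushing on out of the notch takes about 15 N.
- ram (a point): Centre of the flat underside of the ram, 120 mm above the bench; it does not move. Its +y axis is the level direction in which the slide is pushed in. The grey C-frame press is bolted down, its turn differs from job to job; its head reaches 30 mm from the ram's axis towards the handle, from 145 mm above the bench up, and its raised lever to 375 mm; bed 124 mm wide, column 119 mm beyond the ram.
- big_die (a point): Large die on the slide, the one farther from the handle and nearer to the press: a round dark steel cup, 55 mm outside, 39 mm bore. This point is the centre of its mouth, 61 mm above the bench; axes as for the ram, z up. Inside, 8 mm below the mouth, lies the brass button, flat, on which the pusher's foot comes to stand.
- small_die (a point): Small die, empty and not used now: 42 mm outside, 26 mm bore, on the slide 65 mm from the large die towards the handle; centre of its mouth, 61 mm above the bench.
- handle: The slide's upright handle: a turned dark wooden grip, 25 mm across, that turns on a short steel post; it stands on the outer end of the slide, 145 mm from the large die's axis and 80 mm from the small one's. Origin at the foot of its post on the slide, 45 mm above the bench; the wooden grip runs from 59 to 107 mm above the bench.
- handle_mid (a point): Middle of the wooden grip of the slide's handle, on its axis, 83 mm above the bench.
- big_pusher_grip (a point): Larger pusher, a loose turned steel plug standing on the bench, 54 mm tall: foot 36 mm across and 14 mm high, its lower edge bevelled 2 mm, and above it a plain round stem 26 mm across and 40 mm high by which it is held. About 0.18 to 0.36 kg. This point is the middle of the stem, on the axis, 34 mm above the foot's underside. z up along the axis.
- big_pusher_foot (a point): Centre of the underside of the larger pusher's foot, 34 mm below the middle of the stem.
- big_pusher: The larger pusher itself; origin at the centre of its underside.
- small_pusher: Smaller pusher of the same steel, 48 mm tall, foot 24 mm, stem 18 mm across: belongs to the small die, to be left standing. Origin at the centre of its underside. It and the larger one change places from job to job.
- thread_spool: Bystander: thread spool, 34 mm across, 50 mm high; origin under its centre.
- pin_tin: Bystander: flat aluminium pin tin, 68 mm across, 32 mm high; origin under its centre.
- shears: Bystander: cloth shears lying flat, 230 mm long; origin near their pivot.
- ribbon_reel: Bystander: ribbon reel lying flat, 90 mm across, 28 mm high; origin under its centre.
- button_bowl: Bystander: small white bowl, 100 mm across, 42 mm high; origin under its centre.
There are look-alikes about, which are no part of the job. Leave any green or purple look-alike of the big_pusher alone.

How it is judged:
By the outcome, as a careful person would: the job done as asked, in the order asked, and still so for the second after the job is handed in, while the arm keeps its last pose, push and grip.
It also fails if it takes over 58 s, if anything falls off the work surface, if the arm or the gripper's body presses on something with over 40 N, if the wrist force passes 120 N, or if a joint passes its speed limit or range.

## Working session

There is one attempt and no reset: what is moved stays moved. The work goes in short steps, Python scripts to look and compute and a shell command to move; the robot and the scene stay as the last step left them, time stands still between calls to the robot, and variables do not carry over. Pictures are saved under pics/ and viewed, about 8 in all and at most 12, crops included, and the job is handed in when it is done.

```bash
mkdir -p pics; ls
python3 - <<'E'
from workcell import telemetry,cams
import cv2,numpy as np
print(telemetry.state())
for n in("scene","top"):
    f=cams.grab_frame(n); cv2.imwrite(f"pics/{n}0.png",f["pixels"][...,::-1])
    np.savez(f"{n}0.npz",**f)
    R=cv2.Rodrigues(np.array(f["rvec"],float))[0]; print(n,(-R.T@np.ravel(f["tvec"])).round(),R.round(2).tolist(),np.array(f["mtx"]).round(1).tolist())
E
```

```text
pics
{'time_s': 0.0, 'qpos': array([-7.26510297e+01,  1.83522781e+01,  8.97065688e+01, -1.74560935e-03,
        7.20438925e+01, -1.14818381e+00]), 'qvel': array([ 0.02185633,  0.03137166, -0.00631572,  0.07028534, -0.05277656,
       -0.0702204 ]), 'effort': array([-5.02725823e-05, -4.12457657e+01, -2.31970239e+01,  7.26535404e-02,
        4.55215154e-02, -1.47749543e-04]), 'ee_pos': array([ 182.23709394, -544.80694644,  205.01280953]), 'ee_rot': array([-1.79897248e+02, -3.99432944e-04,  1.84976934e+01]), 'force': array([ 0.14968327, -0.18909932, -0.36785311]), 'torque': array([ 0.01669108, -0.00787851,  0.01829326]), 'gripper_width': 91.24778273832324}
scene [ 943. -676. 1324.] [[0.8, 0.6, 0.01], [0.51, -0.68, -0.52], [-0.31, 0.42, -0.85]] [[518.1, 0.0, 309.5], [0.0, 518.1, 193.4], [0.0, 0.0, 1.0]]
top [ 405.  -75. 1305.] [[-0.02, -1.0, 0.02], [-1.0, 0.02, -0.09], [0.09, -0.02, -1.0]] [[417.3, 0.0, 318.0], [0.0, 417.3, 213.4], [0.0, 0.0, 1.0]]
```

View pics/scene0.png

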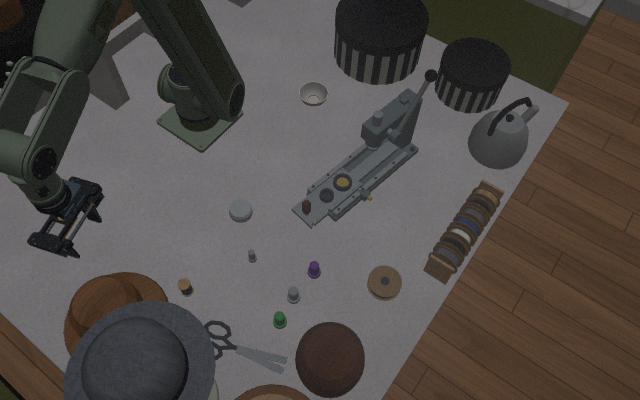

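View pics/top0.png

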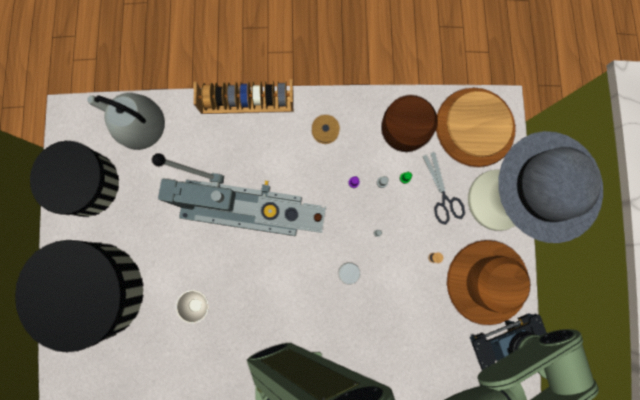

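Scene view: the candidates for the larger pusher are steel (293,294), steel (252,256), purple (314,269) and green (280,319). The steel one at (293,294) is the bigger of the two steels. Large die with brass is at (342,183), small die (326,195), handle (306,206). In the top view these are pusher (383,181), die (270,211), handle (318,217). I'll confirm in one enlarged crop.

```bash
cat > h.py <<'E'
import numpy as np,cv2
def load(n): return dict(np.load(n))
def ray(f,uv):
    R=cv2.Rodrigues(np.array(f["rvec"],float))[0]; c=-R.T@np.ravel(f["tvec"])
    p=cv2.undistortPoints(np.array([[uv]],float),np.array(f["mtx"],float),np.array(f["distortion"],float))[0,0]
    return c,R.T@np.array([*p,1])
def plane(f,uv,z):
    c,d=ray(f,uv); return c+d*(z-c[2])/d[2]
def tri(f,a,g,b):
    c1,d1=ray(f,a);c2,d2=ray(g,b)
    s=np.linalg.lstsq(np.stack([d1,-d2],1),c2-c1,rcond=None)[0]
    p,q=c1+s[0]*d1,c2+s[1]*d2; return (p+q)/2,np.linalg.norm(p-q)
def proj(f,P): return cv2.projectPoints(np.array(P,float).reshape(-1,1,3),np.array(f["rvec"],float),np.array(f["tvec"],float),np.array(f["mtx"],float),np.array(f["distortion"],float))[0][:,0]
E
python3 - <<'E'
from h import *
s,t=load("scene0.npz"),load("top0.npz")
a=cv2.resize(s["pixels"][160:310,235:375],None,fx=4,fy=4,interpolation=cv2.INTER_CUBIC)
b=cv2.resize(t["pixels"][165:245,220:420],None,fx=4,fy=4,interpolation=cv2.INTER_CUBIC)
cv2.imwrite("pics/ca.png",cv2.convertScaleAbs(a[...,::-1],alpha=1.6));cv2.imwrite("pics/cb.png",cv2.convertScaleAbs(b[...,::-1],alpha=1.3))
E
```

```text
(no output)
```

View pics/ca.png

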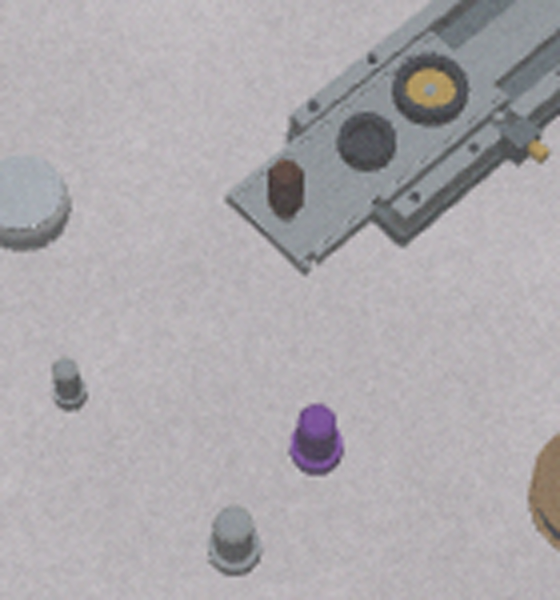

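View pics/cb.png

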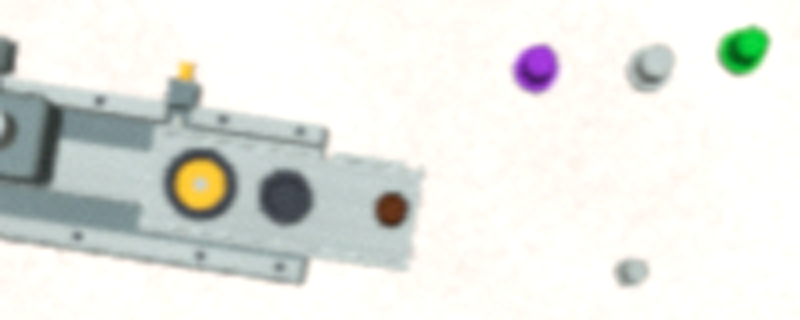

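Run:
```python
from h import *
s,t=load("scene0.npz"),load("top0.npz")
def blob(f,m,uv,r=25,name=""):
    k=np.zeros_like(m);u,v=uv;k[v-r:v+r,u-r:u+r]=m[v-r:v+r,u-r:u+r]
    n,l,st,c=cv2.connectedComponentsWithStats(k)
    i=1+np.argmin([np.hypot(*(c[j]-uv))if st[j,4]>5 else 99 for j in range(1,n)])
    cn=max(cv2.findContours((l==i).astype(np.uint8),0,1)[0],key=len)
    print(name,c[i].round(2),st[i],"ell",[np.round(x,1) for x in cv2.fitEllipse(cv2.convexHull(cn))] if len(cv2.convexHull(cn))>4 else"");return c[i],(l==i)
P={}
for n,f,b,h,p,sp in(("scene",s,(342,183),(306,206),(293,294),(252,256)),("top",t,(270,211),(318,217),(383,181),(378,233))):
    hsv=cv2.cvtColor(f["pixels"],cv2.COLOR_RGB2HSV);H,S,V=[hsv[...,i].astype(int) for i in range(3)]
    print(n,[hsv[q[1],q[0]].tolist() for q in (b,h,p,sp,(p[0]+12,p[1]))])
    P[n,"brass"],_=blob(f,((H>14)&(H<35)&(S>90)).astype(np.uint8),b,12,n+" brass")
    P[n,"hand"],_=blob(f,(((H<14)|(H>165))&(S>60)).astype(np.uint8),h,10,n+" handle")
    bg=cv2.medianBlur(f["pixels"],3).max(2).astype(int)
    loc=np.median(bg[p[1]-25:p[1]+25,p[0]-25:p[0]+25])
    P[n,"push"],m=blob(f,((bg<loc-14)&(S<60)).astype(np.uint8),p,13,n+" pusher")
    blob(f,((bg<loc-14)&(S<60)).astype(np.uint8),sp,10,n+" small pusher")
    cv2.imwrite(f"pics/m_{n}.png",m*255)
for k,z in(("brass",53),("hand",85),("push",22)):
    a,b=P["scene",k],P["top",k]; X,e=tri(s,a,t,b)
    print(k,"tri",X.round(1),"gap",e.round(1),"sc",plane(s,a,z).round(1),"top",plane(t,b,z).round(1))
off=lambda u,v,x,y:((u+.5)/4-.5+x,(v+.5)/4-.5+y)
def pr(k,a,b,z):
    a=off(*a,235,160);b=off(*b,220,165);X,e=tri(s,a,t,b);print(k,X.round(1),e.round(1),plane(s,a,z).round(1),plane(t,b,z).round(1))
pr("pusher top",(235,520),(656,60),54)
pr("handle top",(285,170),(391,209),107)
pr("big die mouth",(431,86),(201,184),61)
pr("small die mouth",(367,138),(286,196),61)
```

```text
scene [[98, 12, 87], [176, 38, 47], [90, 6, 88], [45, 9, 60], [120, 5, 112]]
scene brass [342.24 181.42] [337 177  12  10  74] ell [array([342.3, 181.6]), array([ 9. , 11.2]), np.float64(100.6)]
scene handle [306.   202.18] [304 200   6   5  17] ell [array([306.2, 202.4]), array([5. , 5.2]), np.float64(50.1)]
scene pusher [293.07 295.48] [287 287  14  17 180] ell [array([293.2, 295.5]), array([13.2, 17.4]), np.float64(176.6)]
scene small pusher [251.62 256.16] [248 250   9  13  88] ell [array([251.6, 256.1]), array([ 8. , 13.5]), np.float64(160.8)]
top [[29, 32, 161], [11, 190, 79], [78, 16, 162], [83, 14, 149], [14, 13, 208]]
top brass [269.53 210.51] [263 204  14  14 144] ell [array([269.6, 210.5]), array([13.1, 13.4]), np.float64(115.1)]
top handle [317.19 217.07] [314 214   7   7  42] ell [array([317.2, 217.1]), array([6.7, 7.2]), np.float64(28.0)]
top pusher [382.12 181.77] [376 176  13  13 134] ell [array([382.2, 181.7]), array([11.7, 13.7]), np.float64(36.6)]
top small pusher [377.33 232.49] [373 229  10   8  63] ell [array([377.4, 232.5]), array([7.5, 9.6]), np.float64(84.1)]
brass tri [533.9  44.8  53.6] gap 2.2 sc [534.5  45.9  53. ] top [533.2  44.1  53. ]
hand tri [507.5 -97.1  99.9] gap 2.8 sc [503.2 -89.1  85. ] top [507.7 -98.4  85. ]
push tri [ 621.6 -306.1   12.9] gap 1.8 sc [ 624.5 -308.1   22. ] top [ 619.4 -305.1   22. ]
pusher top [ 621.8 -304.    51.3] 2.2 [ 623.3 -304.1   54. ] [ 620.6 -304.3   54. ]
handle top [507.8 -97.8 101.3] 2.5 [510.7 -99.6 107. ] [506.4 -98.5 107. ]
big die mouth [533.9  44.   55.9] 3.6 [536.8  42.4  61. ] [532.   42.3  61. ]
small die mouth [523.  -20.1  56.7] 2.5 [525.3 -21.4  61. ] [521.7 -21.1  61. ][ WARN:0@0.087] global loadsave.cpp:1063 imwrite_ Unsupported depth image for selected encoder is fallbacked to CV_8U.
```

Positions: large die (534,44), handle (508,-98), which are 144 mm apart against 145 given. The slide direction is about 80°. The larger pusher is at (622,-304.5). I'll move clear of the hat, then turn to yaw 80 so the jaws are across the rail.

```bash
cat >> h.py <<'E'
def go(tx,ty,tz,yaw=80):
    from workcell import telemetry
    s=telemetry.state();p=s["ee_pos"];y=np.radians(s["ee_rot"][2]);d=np.array([tx,ty,tz])-p
    print("t",round(s["time_s"],2),"tcp",p.round(1),"rot",s["ee_rot"].round(2),"F",s["force"].round(1),"w",round(s["gripper_width"],1))
    print("tool cm x %.2f y %.2f z %.2f  yaw units %.2f"%((d[0]*np.cos(y)+d[1]*np.sin(y))/10,(d[0]*np.sin(y)-d[1]*np.cos(y))/10,-d[2]/10,-((yaw-s["ee_rot"][2]+180)%360-180)/5))
E
python3 -m inch '[{"x":1.75,"y":-2.05,"z":-1.35},{"x":1.75,"y":-2.05,"z":-1.35},{"x":1.75,"y":-2.05,"z":-1.35},{"x":1.75,"y":-2.05,"z":-1.35},{"x":1.75,"y":-2.05,"z":-1.35},{"x":1.75,"y":-2.05,"z":-1.35}]'
python3 -m inch '[{"yaw":-1},{"yaw":-1},{"yaw":-1},{"yaw":-1},{"yaw":-1},{"yaw":-1},{"yaw":-1},{"yaw":-1},{"yaw":-1},{"yaw":-1},{"yaw":-1},{"yaw":-1}]'
python3 -m inch '[{"yaw":-0.3},{}]'
python3 -c "from h import *;go(621.7,-304.5,120)"
```

```text
t 0.1 tcp [ 182.3 -544.9  205.1] rot [-179.91   -0.     18.5 ] F [-0.1  0.5  0.2] w 91.1
tool cm x 49.30 y -8.85 z 8.51  yaw units -12.30invalid input
invalid input
invalid input
```

```bash
python3 -m inch '[{"x":1.75,"y":-2.05,"z":-1.35,"yaw":0,"gripper":1},{"x":1.75,"y":-2.05,"z":-1.35,"yaw":0,"gripper":1}]'; python3 -m inch --help
```

```text
time_s: 0.27
ee_pos: [202.1, -494.6, 231.4]
ee_rot: [-179.8, 0.0, 18.4]
force: [0.0, 0.5, 1.0]
gripper_width: 91.0invalid input: not JSON, or not a number
```

```bash
python3 -m inch '[{"x":1.75,"y":-2.05,"z":-1.35,"yaw":0,"gripper":1},{"x":1.75,"y":-2.05,"z":-1.35,"yaw":0,"gripper":1},{"x":1.75,"y":-2.05,"z":-1.35,"yaw":0,"gripper":1},{"x":1.75,"y":-2.05,"z":-1.35,"yaw":0,"gripper":1}]'
python3 -m inch '[{"x":0,"y":0,"z":0,"yaw":-1,"gripper":1},{"x":0,"y":0,"z":0,"yaw":-1,"gripper":1},{"x":0,"y":0,"z":0,"yaw":-1,"gripper":1},{"x":0,"y":0,"z":0,"yaw":-1,"gripper":1},{"x":0,"y":0,"z":0,"yaw":-1,"gripper":1},{"x":0,"y":0,"z":0,"yaw":-1,"gripper":1},{"x":0,"y":0,"z":0,"yaw":-1,"gripper":1},{"x":0,"y":0,"z":0,"yaw":-1,"gripper":1},{"x":0,"y":0,"z":0,"yaw":-1,"gripper":1},{"x":0,"y":0,"z":0,"yaw":-1,"gripper":1},{"x":0,"y":0,"z":0,"yaw":-1,"gripper":1},{"x":0,"y":0,"z":0,"yaw":-1,"gripper":1}]'
python3 -m inch '[{"x":0,"y":0,"z":0,"yaw":-0.3,"gripper":1},{"x":0,"y":0,"z":0,"yaw":0,"gripper":1}]'
python3 -c "from h import *;go(621.7,-304.5,120)"
```

```text
time_s: 0.6
ee_pos: [243.1, -393.8, 287.1]
ee_rot: [-180.0, 0.0, 18.5]
force: [-0.2, -0.2, 0.1]
gripper_width: 91.3
time_s: 1.6
ee_pos: [242.8, -395.1, 286.5]
ee_rot: [-180.0, -0.0, 78.7]
force: [-0.3, -1.2, -0.5]
gripper_width: 91.7
time_s: 1.77
ee_pos: [242.8, -395.1, 286.5]
ee_rot: [-180.0, -0.0, 80.0]
force: [0.7, -0.5, 0.1]
gripper_width: 91.4
t 1.77 tcp [ 242.8 -395.1  286.5] rot [-1.7997e+02 -3.0000e-02  8.0020e+01] F [ 0.7 -0.5  0.1] w 91.4
tool cm x 15.49 y 35.74 z 16.65  yaw units 0.00
```

```bash
python3 -m inch '[{"x":1.29,"y":2.98,"z":1.39,"yaw":0,"gripper":1},{"x":1.29,"y":2.98,"z":1.39,"yaw":0,"gripper":1},{"x":1.29,"y":2.98,"z":1.39,"yaw":0,"gripper":1},{"x":1.29,"y":2.98,"z":1.39,"yaw":0,"gripper":1},{"x":1.29,"y":2.98,"z":1.39,"yaw":0,"gripper":1},{"x":1.29,"y":2.98,"z":1.39,"yaw":0,"gripper":1},{"x":1.29,"y":2.98,"z":1.39,"yaw":0,"gripper":1},{"x":1.29,"y":2.98,"z":1.39,"yaw":0,"gripper":1},{"x":1.29,"y":2.98,"z":1.39,"yaw":0,"gripper":1},{"x":1.29,"y":2.98,"z":1.39,"yaw":0,"gripper":1},{"x":1.29,"y":2.98,"z":1.39,"yaw":0,"gripper":1},{"x":1.29,"y":2.98,"z":1.39,"yaw":0,"gripper":1}]'
python3 -m inch '[{"x":0,"y":0,"z":0,"yaw":0,"gripper":0.5},{"x":0,"y":0,"z":0,"yaw":0,"gripper":0.5},{"x":0,"y":0,"z":0,"yaw":0,"gripper":0.5}]'
python3 -c "from h import *;go(621.7,-304.5,41)"
```

```text
time_s: 2.77
ee_pos: [623.3, -304.3, 118.8]
ee_rot: [-180.0, -0.0, 79.9]
force: [0.2, -0.5, 0.5]
gripper_width: 91.1
time_s: 3.02
ee_pos: [621.4, -305.1, 119.7]
ee_rot: [-179.9, 0.0, 80.0]
force: [-0.9, 0.2, 0.3]
gripper_width: 74.2
t 3.02 tcp [ 621.4 -305.1  119.7] rot [-1.7992e+02  1.0000e-02  7.9980e+01] F [-0.9  0.2  0.3] w 74.2
tool cm x 0.06 y 0.02 z 7.87  yaw units -0.00
```

```bash
python3 -m inch '[{"x":0,"y":0,"z":2,"yaw":0,"gripper":0.5},{"x":0.05,"y":0,"z":2,"yaw":0,"gripper":0.5},{"x":0,"y":0,"z":1.5,"yaw":0,"gripper":0.5},{"x":0,"y":0,"z":1.2,"yaw":0,"gripper":0.5},{"x":0,"y":0,"z":0.8,"yaw":0,"gripper":0.5},{"x":0,"y":0,"z":0.37,"yaw":0,"gripper":0.5},{"x":0,"y":0,"z":0,"yaw":0,"gripper":0.5}]'
python3 -m inch '[{"x":0,"y":0,"z":0,"yaw":0,"gripper":-0.3},{"x":0,"y":0,"z":0,"yaw":0,"gripper":-0.3},{"x":0,"y":0,"z":0,"yaw":0,"gripper":-0.6},{"x":0,"y":0,"z":0,"yaw":0,"gripper":-1},{"x":0,"y":0,"z":0,"yaw":0,"gripper":-1},{"x":0,"y":0,"z":0,"yaw":0,"gripper":-1},{"x":0,"y":0,"z":0,"yaw":0,"gripper":-1},{"x":0,"y":0,"z":0,"yaw":0,"gripper":-1}]' 30
python3 -m inch '[{"x":0,"y":0,"z":0,"yaw":0,"gripper":-1},{"x":0,"y":0,"z":0,"yaw":0,"gripper":-1}]'
python3 -c "from h import *;go(534,44.3,140)"
```

```text
time_s: 3.6
ee_pos: [621.6, -304.8, 41.3]
ee_rot: [-180.0, 0.0, 80.0]
force: [0.1, -0.6, -0.1]
gripper_width: 68.3
time_s: 4.27
ee_pos: [622.5, -304.6, 41.5]
ee_rot: [180.0, 0.0, 80.0]
force: [0.5, 0.4, -0.1]
gripper_width: 22.9
time_s: 4.43
ee_pos: [622.4, -304.6, 41.5]
ee_rot: [180.0, 0.0, 80.0]
force: [1.0, -0.4, 0.5]
gripper_width: 22.7
t 4.43 tcp [ 622.4 -304.6   41.5] rot [1.7996e+02 1.0000e-02 7.9990e+01] F [ 1.  -0.4  0.5] w 22.7
tool cm x 32.83 y -14.77 z -9.85  yaw units -0.00
```

Width reads 22.7 against the 26 mm stem, so I'll lift and look before carrying it.

```bash
python3 -m inch '[{"x":0,"y":0,"z":-1,"yaw":0,"gripper":-1},{"x":0,"y":0,"z":-2,"yaw":0,"gripper":-1},{"x":0,"y":0,"z":-3,"yaw":0,"gripper":-1},{"x":0,"y":0,"z":-3,"yaw":0,"gripper":-1},{"x":0,"y":0,"z":-2,"yaw":0,"gripper":-1},{"x":0,"y":0,"z":-1,"yaw":0,"gripper":-1},{"x":0,"y":0,"z":0,"yaw":0,"gripper":-1}]'
python3 - <<'E'
from h import *
from workcell import cams
for n in("scene","top"): 
    f=cams.grab_frame(n);np.savez(n+"1.npz",**f)
f=load("scene1.npz");c=cv2.resize(f["pixels"][180:330,220:400],None,fx=4,fy=4,interpolation=cv2.INTER_CUBIC)
cv2.imwrite("pics/c1.png",cv2.convertScaleAbs(c[...,::-1],alpha=1.6))
go(534,44.3,150)
E
```

```text
time_s: 5.02
ee_pos: [623.0, -305.1, 164.4]
ee_rot: [179.7, 0.1, 80.0]
force: [1.2, -0.8, -2.7]
gripper_width: 23.0
t 5.12 tcp [ 621.3 -304.2  160.3] rot [-1.7988e+02 -3.0000e-02  8.0000e+01] F [-0.7  0.6 -3.3] w 22.5
tool cm x 32.80 y -14.65 z 1.03  yaw units -0.00
```

View pics/c1.png

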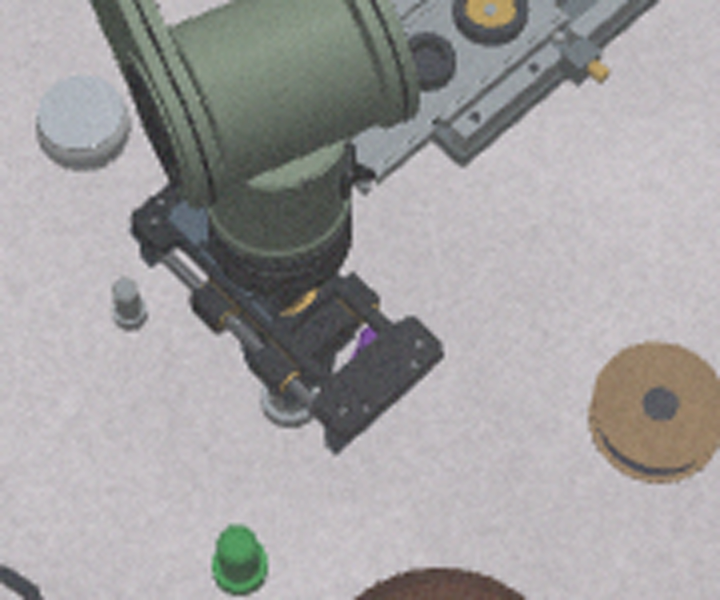

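Run:
```python
from h import *
f=load("scene1.npz")
def off(P): q=proj(f,P);return ((q-[220,180]+.5)*4-.5)
th=np.linspace(0,2*np.pi,73)
for z in(119,133):
    q=off([[621.7+18*np.cos(a),-304.4+18*np.sin(a),z] for a in th]);print(z,"L",q[q[:,0].argmin()].round(),"R",q[q[:,0].argmax()].round(),"B",q[q[:,1].argmax()].round())
o=off([[621.7,-304.4,119],[631.7,-304.4,119],[621.7,-294.4,119],[621.7,-304.4,129]]);print((o[1:]-o[0]).round(1))
g=f["pixels"][268:292,280:304].astype(int).mean(2).round().astype(int)
for r in range(8,22):print(268+r,g[r])
```

```text
119 L [261. 402.] R [319. 401.] B [289. 428.]
133 L [261. 393.] R [319. 393.] B [289. 419.]
[[ 12.8   9.1]
 [  9.8 -12.1]
 [ -0.4  -6.2]]
276 [115 119 119 113 115 113  67  42  39  42  61  47  54  66  74  74  44  48
  52  59  45  50  44  52]
277 [119 119 117 116 117 103 102  49  48  40  56  45  51  57  66  71  71  53
  95 105  46  51  47  48]
278 [119 119 122 115 116 103 100  63  47  42  44  46  43  49  59  66  72  75
  83  64  48  51  49  48]
279 [116 119 117 120 116 101  97  82  65  54  51  40  46  41  50  60  67  72
  68  51  48  47  51  49]
280 [119 119 117 119 115  90 103  78  59  58  59  48  46  46  51  56  58  65
  52  50  50  47  50  47]
281 [119 120 118 116 117  98  97  99  72  63  63  49  52  53  60  50  54  61
  49  50  48  50  49  51]
282 [120 119 119 119 116  99  82  98  99  73  66  64  60  62  62  76  79  55
  48  42  45  54  51  48]
283 [120 119 119 117 116 113  65  80  96  99  88  90  77  79  98  94  96  61
  48  45  45  43  51  49]
284 [121 119 118 117 115 114 100  65  71  86  98  98  97  95  94  80  74  63
  77  52  40  47  41  52]
285 [118 118 119 118 116 117 115 102  65  61  71  68  69  70  58  61  61  87
 117  98  52  37  43  49]
286 [118 120 119 120 119 119 118 118 113  89  76  62  64  64  59  87 116 118
 115 116  97  45  44  48]
287 [119 121 121 118 118 121 116 119 116 119 119 121 118 114 113 115 116 120
 121 118 118  62  46  39]
288 [121 118 117 118 115 121 118 114 117 124 118 119 119 119 113 111 115 121
 119 120 121  61  46  46]
289 [120 119 117 118 120 119 118 117 118 120 118 115 121 120 116 113 119 119
 119 117 118  62  48  51]
```

The larger steel pusher is held. Its foot, at crop (288,408), lies within 1 mm of the TCP axis, and the weight is about 0.3 kg. I'll carry it over the large die.

```bash
python3 -m inch '[{"x":1.4,"y":-0.6,"z":0,"yaw":0,"gripper":-1},{"x":2.8,"y":-1.25,"z":0,"yaw":0,"gripper":-1},{"x":3.2,"y":-1.43,"z":0,"yaw":0,"gripper":-1},{"x":3.2,"y":-1.43,"z":0,"yaw":0,"gripper":-1},{"x":3.2,"y":-1.43,"z":0,"yaw":0,"gripper":-1},{"x":3.2,"y":-1.43,"z":0,"yaw":0,"gripper":-1},{"x":3.2,"y":-1.43,"z":0,"yaw":0,"gripper":-1},{"x":3.2,"y":-1.43,"z":0,"yaw":0,"gripper":-1},{"x":3.2,"y":-1.43,"z":0,"yaw":0,"gripper":-1},{"x":3.2,"y":-1.43,"z":0,"yaw":0,"gripper":-1},{"x":2.1,"y":-0.93,"z":0,"yaw":0,"gripper":-1},{"x":0.9,"y":-0.43,"z":0,"yaw":0,"gripper":-1}]'
python3 -m inch '[{"x":0,"y":0,"z":1.5,"yaw":0,"gripper":-1},{"x":0,"y":0,"z":1.5,"yaw":0,"gripper":-1},{"x":0,"y":0,"z":0.8,"yaw":0,"gripper":-1},{"x":0,"y":0,"z":0,"yaw":0,"gripper":-1},{"x":0,"y":0,"z":0,"yaw":0,"gripper":-1}]'
python3 - <<'E'
from h import *
from workcell import cams
# die mouth refine from the unobstructed first pictures: dark ring outer contour (mouth plane z=61 in top view, upper rim)
for n,uv in(("top",(270,210)),("scene",(342,182))):
    f=load(n+"0.npz");k=8
    u,v=uv;g=cv2.resize(f["pixels"][v-16:v+17,u-16:u+17],None,fx=k,fy=k,interpolation=cv2.INTER_CUBIC)
    hsv=cv2.cvtColor(g,cv2.COLOR_RGB2HSV).astype(int);V=hsv[...,2]
    thr=95 if n=="top" else 57
    m=((V<thr)).astype(np.uint8)
    cs,_=cv2.findContours(m,cv2.RETR_CCOMP,cv2.CHAIN_APPROX_NONE)
    for c in sorted(cs,key=len)[-4:]:
        if len(c)>40:
            e=cv2.fitEllipse(cv2.convexHull(c));q=((np.array(e[0])+.5)/k-.5)+[u-16,v-16]
            print(n,len(c),"c",q.round(2),"ax",(np.array(e[1])/k).round(1),"z61",plane(f,q,61).round(1))
    f=cams.grab_frame(n);np.savez(n+"2.npz",**f)
f=load("scene2.npz");c=cv2.resize(f["pixels"][130:260,270:420],None,fx=4,fy=4,interpolation=cv2.INTER_CUBIC)
cv2.imwrite("pics/c2.png",cv2.convertScaleAbs(c[...,::-1],alpha=1.6))
go(534,44.3,97)
E
```

```text
time_s: 6.12
ee_pos: [532.2, 46.7, 159.2]
ee_rot: [-179.7, 0.0, 80.1]
force: [-0.3, -1.0, -3.0]
gripper_width: 22.7
time_s: 6.53
ee_pos: [534.3, 43.4, 122.4]
ee_rot: [-179.9, 0.0, 80.0]
force: [0.2, -0.2, -2.4]
gripper_width: 22.8
top 146 c [286.17 213.55] ax [3.1 8.8] z61 [522.2  -6.3  61. ]
top 305 c [269.65 210.64] ax [13.4 13.6] z61 [532.  43.  61.]
top 396 c [269.72 210.61] ax [17.4 17.9] z61 [532.1  42.8  61. ]
scene 59 c [327.95 197.2 ] ax [2.6 2.8] z61 [534.9 -27.1  61. ]
scene 290 c [329.22 193.67] ax [ 7.2 11. ] z61 [531.  -15.3  61. ]
scene 867 c [342.11 182.2 ] ax [17.3 18.5] z61 [538.3  38.9  61. ]
t 6.63 tcp [535.4  43.5 123.7] rot [179.95  -0.    79.96] F [ 0.4 -0.6 -2.3] w 22.8
tool cm x 0.06 y -0.15 z 2.67  yaw units -0.01
```

View pics/c2.png

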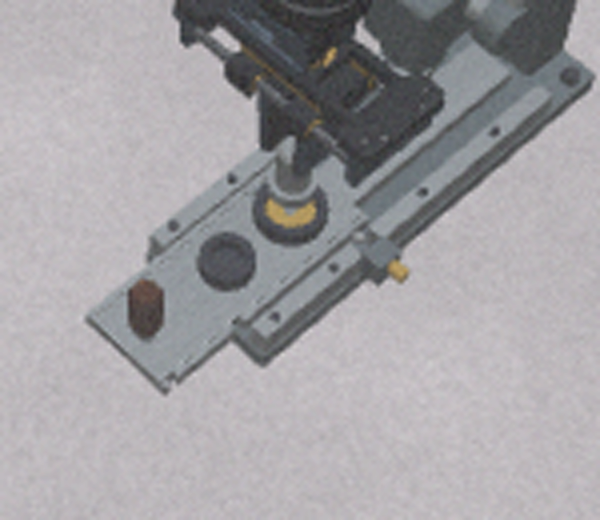

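```bash
python3 -m inch '[{"x":0.03,"y":-0.06,"z":0.6,"yaw":0,"gripper":-1},{"x":0,"y":0,"z":0.6,"yaw":0,"gripper":-1},{"x":0,"y":0,"z":0.4,"yaw":0,"gripper":-1},{"x":0,"y":0,"z":0.2,"yaw":0,"gripper":-1},{"x":0,"y":0,"z":0,"yaw":0,"gripper":-1}]'
python3 -m inch '[{"x":0,"y":0,"z":0.15,"yaw":0,"gripper":-1},{"x":0,"y":0,"z":0.15,"yaw":0,"gripper":-1},{"x":0,"y":0,"z":0,"yaw":0,"gripper":-1}]'
python3 -m inch '[{"x":0,"y":0,"z":0.15,"yaw":0,"gripper":-1},{"x":0,"y":0,"z":0,"yaw":0,"gripper":-1}]'
```

```text
time_s: 7.05
ee_pos: [533.8, 44.3, 104.6]
ee_rot: [-179.9, 0.0, 80.0]
force: [0.3, -0.4, -1.5]
gripper_width: 23.1
time_s: 7.3
ee_pos: [534.2, 44.3, 102.2]
ee_rot: [-180.0, 0.0, 80.0]
force: [-0.2, 0.5, -3.2]
gripper_width: 23.1
time_s: 7.47
ee_pos: [534.2, 44.3, 100.7]
ee_rot: [-180.0, 0.0, 80.0]
force: [0.0, 0.1, -1.6]
gripper_width: 23.2
```

```bash
for i in 1; do python3 -m inch '[{"x":0,"y":0,"z":0.15,"yaw":0,"gripper":-1},{"x":0,"y":0,"z":0,"yaw":0,"gripper":-1}]'; python3 -m inch '[{"x":0,"y":0,"z":0.15,"yaw":0,"gripper":-1},{"x":0,"y":0,"z":0,"yaw":0,"gripper":-1}]';python3 -m inch '[{"x":0,"y":0,"z":0.1,"yaw":0,"gripper":-1},{"x":0,"y":0,"z":0,"yaw":0,"gripper":-1}]'; done
```

```text
time_s: 7.63
ee_pos: [534.3, 44.4, 99.2]
ee_rot: [180.0, -0.0, 80.0]
force: [-0.3, 0.6, -3.1]
gripper_width: 22.7
time_s: 7.8
ee_pos: [534.2, 44.3, 97.6]
ee_rot: [-180.0, 0.0, 80.0]
force: [0.4, -0.2, -1.9]
gripper_width: 22.7
time_s: 7.97
ee_pos: [534.2, 44.3, 96.7]
ee_rot: [-180.0, 0.0, 80.0]
force: [-0.4, 0.9, -3.4]
gripper_width: 22.7
```

The foot is already inside the mouth with no side force. I'll feel for the button.

```bash
python3 -m inch '[{"x":0,"y":0,"z":0.1,"yaw":0,"gripper":-1},{"x":0,"y":0,"z":0,"yaw":0,"gripper":-1}]'; python3 -m inch '[{"x":0,"y":0,"z":0.1,"yaw":0,"gripper":-1},{"x":0,"y":0,"z":0,"yaw":0,"gripper":-1}]';python3 -m inch '[{"x":0,"y":0,"z":0.05,"yaw":0,"gripper":-1},{"x":0,"y":0,"z":0,"yaw":0,"gripper":-1}]'
```

```text
time_s: 8.13
ee_pos: [534.2, 44.3, 95.7]
ee_rot: [-180.0, 0.0, 80.0]
force: [0.0, 0.9, -2.5]
gripper_width: 22.6
time_s: 8.3
ee_pos: [534.2, 44.3, 94.7]
ee_rot: [-180.0, 0.0, 80.0]
force: [-0.4, -0.2, -2.2]
gripper_width: 22.7
time_s: 8.47
ee_pos: [534.4, 44.4, 94.5]
ee_rot: [180.0, -0.0, 80.0]
force: [-0.1, -0.0, -0.7]
gripper_width: 22.7
```

Contact is starting at 94.5, as expected. I'll press slightly, then release and rise.

```bash
python3 -m inch '[{"x":0,"y":0,"z":0.05,"yaw":0,"gripper":-1},{"x":0,"y":0,"z":0,"yaw":0,"gripper":-1}]'
python3 -m inch '[{"x":0,"y":0,"z":0,"yaw":0,"gripper":-0.35},{"x":0,"y":0,"z":0,"yaw":0,"gripper":-0.2},{"x":0,"y":0,"z":0,"yaw":0,"gripper":0},{"x":0,"y":0,"z":0,"yaw":0,"gripper":0.2},{"x":0,"y":0,"z":0,"yaw":0,"gripper":0.3},{"x":0,"y":0,"z":0,"yaw":0,"gripper":0.3},{"x":0,"y":0,"z":0,"yaw":0,"gripper":0.3}]'
python3 -m inch '[{"x":0,"y":0,"z":-0.5,"yaw":0,"gripper":0.3},{"x":0,"y":0,"z":-1,"yaw":0,"gripper":0.3},{"x":0,"y":0,"z":-1.5,"yaw":0,"gripper":0.3},{"x":0,"y":0,"z":-1.5,"yaw":0,"gripper":0.3},{"x":0,"y":0,"z":-1,"yaw":0,"gripper":0.3}]'
python3 -c "from h import *;go(508,-98,145)"
```

```text
time_s: 8.63
ee_pos: [534.7, 44.4, 94.3]
ee_rot: [179.9, -0.0, 80.0]
force: [-0.1, 0.7, 1.7]
gripper_width: 23.1
time_s: 9.22
ee_pos: [534.3, 44.3, 93.8]
ee_rot: [-180.0, 0.0, 80.0]
force: [-0.0, -0.1, -0.4]
gripper_width: 59.0
time_s: 9.63
ee_pos: [535.2, 44.4, 151.1]
ee_rot: [179.8, -0.0, 80.0]
force: [0.7, -0.3, -0.3]
gripper_width: 59.3
t 9.63 tcp [535.2  44.4 151.1] rot [ 1.7984e+02 -3.0000e-02  8.0000e+01] F [ 0.7 -0.3 -0.3] w 59.3
tool cm x -14.49 y -0.20 z 0.61  yaw units -0.00
```

```bash
python3 -m inch '[{"x":-1,"y":0,"z":0,"yaw":0,"gripper":0.3},{"x":-2.5,"y":-0.04,"z":0,"yaw":0,"gripper":0.3},{"x":-3.5,"y":-0.04,"z":0,"yaw":0,"gripper":0.3},{"x":-3.5,"y":-0.04,"z":0,"yaw":0,"gripper":0.3},{"x":-2.5,"y":-0.04,"z":0,"yaw":0,"gripper":0.3},{"x":-1.5,"y":-0.02,"z":0,"yaw":0,"gripper":0.3},{"x":0,"y":0,"z":0,"yaw":0,"gripper":0.3}]'
python3 - <<'E'
from h import *
from workcell import cams
for n in("scene","top"): 
    f=cams.grab_frame(n);np.savez(n+"3.npz",**f)
a=load("scene3.npz")["pixels"][130:260,270:420];b=load("top3.npz")["pixels"][160:250,190:340]
c=np.vstack([cv2.convertScaleAbs(a,alpha=1.6),b]);c=cv2.resize(c,None,fx=2.7,fy=2.7,interpolation=cv2.INTER_CUBIC)
cv2.imwrite("pics/c3.png",c[...,::-1])
go(508.5,-98.2,86)
E
```

```text
time_s: 10.22
ee_pos: [506.1, -101.3, 148.5]
ee_rot: [-179.9, 0.1, 79.8]
force: [0.5, -0.8, 0.1]
gripper_width: 59.6
t 10.32 tcp [506.8 -98.7 148.5] rot [-1.7996e+02 -1.0000e-02  7.9890e+01] F [-0.8 -0.4 -0.7] w 59.5
tool cm x 0.08 y 0.16 z 6.25  yaw units -0.02
```

View pics/c3.png

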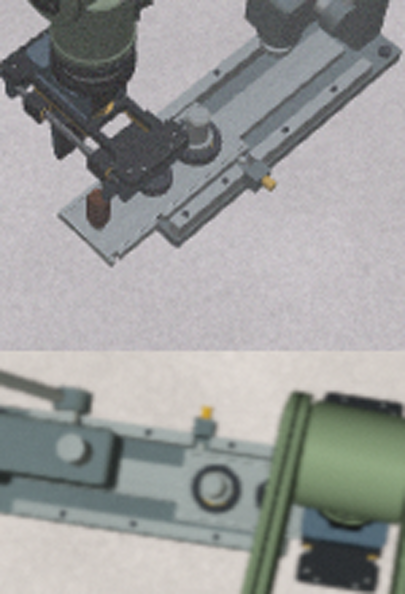

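The pusher stands upright in the die. Now I'll descend on the handle and grip it.

```bash
python3 -m inch '[{"x":0.03,"y":0.05,"z":1.5,"yaw":0,"gripper":0.3},{"x":0.03,"y":0.05,"z":1.5,"yaw":0,"gripper":0.3},{"x":0,"y":0.04,"z":1.5,"yaw":0,"gripper":0.3},{"x":0,"y":0,"z":1.1,"yaw":0,"gripper":0.3},{"x":0,"y":0,"z":0.6,"yaw":0,"gripper":0.3},{"x":0,"y":0,"z":0,"yaw":0,"gripper":0.3}]'
python3 -m inch '[{"x":0,"y":0,"z":0,"yaw":0,"gripper":-0.1},{"x":0,"y":0,"z":0,"yaw":0,"gripper":-0.3},{"x":0,"y":0,"z":0,"yaw":0,"gripper":-0.5},{"x":0,"y":0,"z":0,"yaw":0,"gripper":-0.7},{"x":0,"y":0,"z":0,"yaw":0,"gripper":-1},{"x":0,"y":0,"z":0,"yaw":0,"gripper":-1},{"x":0,"y":0,"z":0,"yaw":0,"gripper":-1},{"x":0,"y":0,"z":0,"yaw":0,"gripper":-1}]' 35
python3 - <<'E'
from h import *
s,t=load("scene0.npz"),load("top0.npz")
f=load("scene3.npz")
r=plane(f,(278/2.7+270,45/2.7+130),120);print("ram lower rim approx",r.round(1),"dist from die",np.hypot(*(r[:2]-[534.3,44.3])).round(1))
# rail direction: screws on rails in top crop cb
off=lambda u,v:((u+.5)/4-.5+220,(v+.5)/4-.5+165)
for A,B in(((99,100),(299,131)),((78,236),(279,267)),((5,80),(325,130)),((0,237),(300,281))):
    a,b=plane(t,off(*A),40),plane(t,off(*B),40);d=a-b;print("rail ang",np.degrees(np.arctan2(d[1],d[0])).round(2),np.hypot(*d[:2]).round(0))
go(508.5,-98.2,86)
E
```

```text
time_s: 10.82
ee_pos: [507.9, -96.8, 85.5]
ee_rot: [-179.8, -0.0, 80.1]
force: [0.2, 0.6, -0.9]
gripper_width: 59.0
time_s: 11.48
ee_pos: [509.9, -98.1, 87.3]
ee_rot: [179.8, 0.0, 80.0]
force: [3.6, -0.5, 1.5]
gripper_width: 21.6
ram lower rim approx [559.  159.5 120. ] dist from die 117.9
rail ang 79.92 155.0
rail ang 80.04 155.0
rail ang 79.84 249.0
rail ang 80.48 231.0
t 11.48 tcp [509.9 -98.1  87.3] rot [179.85   0.    79.99] F [ 3.6 -0.5  1.5] w 21.6
tool cm x -0.04 y -0.14 z 0.13  yaw units -0.00
```

Rail angle is 80.0°, so tool x runs exactly along the rail. Pushing in.

```bash
python3 -m inch '[{"x":0.1,"y":0.05,"z":0,"yaw":0,"gripper":-1},{"x":0.3,"y":0.05,"z":0,"yaw":0,"gripper":-1},{"x":0.6,"y":0,"z":0,"yaw":0,"gripper":-1},{"x":0.8,"y":0,"z":0,"yaw":0,"gripper":-1},{"x":0.8,"y":0,"z":0,"yaw":0,"gripper":-1},{"x":0.8,"y":0,"z":0,"yaw":0,"gripper":-1},{"x":0.6,"y":0,"z":0,"yaw":0,"gripper":-1}]'
python3 -m inch '[{"x":0.8,"y":0,"z":0,"yaw":0,"gripper":-1},{"x":0.8,"y":0,"z":0,"yaw":0,"gripper":-1},{"x":0.8,"y":0,"z":0,"yaw":0,"gripper":-1},{"x":0.8,"y":0,"z":0,"yaw":0,"gripper":-1},{"x":0.5,"y":0,"z":0,"yaw":0,"gripper":-1},{"x":0.2,"y":0,"z":0,"yaw":0,"gripper":-1},{"x":0,"y":0,"z":0,"yaw":0,"gripper":-1}]'
python3 - <<'E'
from h import *
from workcell import cams
for n in("scene","top"): 
    f=cams.grab_frame(n);np.savez(n+"4.npz",**f)
a=load("scene4.npz")["pixels"][90:240,290:440];b=load("top4.npz")["pixels"][150:250,150:300]
c=np.vstack([cv2.convertScaleAbs(a,alpha=1.6),b]);c=cv2.resize(c,None,fx=2.4,fy=2.4,interpolation=cv2.INTER_CUBIC)
cv2.imwrite("pics/c4.png",c[...,::-1])
go(509.5+125*np.cos(np.radians(80)),-98.2+125*np.sin(np.radians(80)),86)
E
```

```text
time_s: 12.07
ee_pos: [516.6, -60.1, 87.3]
ee_rot: [180.0, 0.2, 80.1]
force: [0.5, -7.4, 3.1]
gripper_width: 21.9
time_s: 12.65
ee_pos: [523.5, -20.3, 87.2]
ee_rot: [180.0, 0.0, 80.0]
force: [0.1, -2.5, 3.6]
gripper_width: 21.8
t 12.75 tcp [523.6 -20.2  87.2] rot [ 1.7998e+02 -1.0000e-02  7.9980e+01] F [ 0.  -1.1  5. ] w 21.8
tool cm x 4.57 y -0.03 z 0.12  yaw units -0.00
```

View pics/c4.png

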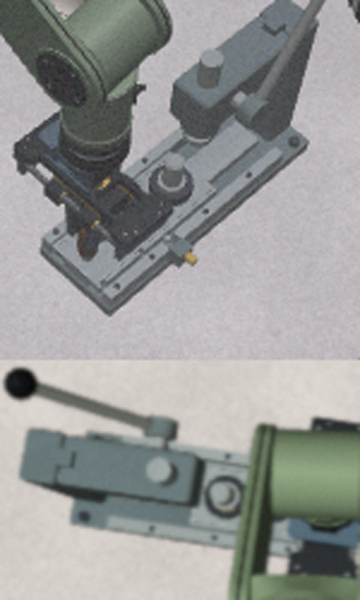

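The pusher is upright and the slide followed for 79 mm, so 16–41 mm remain. I'll approach the notch in small force-watched steps.

```bash
python3 -m inch '[{"x":0.3,"y":0,"z":0,"yaw":0,"gripper":-1},{"x":0.3,"y":0,"z":0,"yaw":0,"gripper":-1},{"x":0.3,"y":0,"z":0,"yaw":0,"gripper":-1}]' | grep -E "pos|force"
for i in 1 2 3 4 5; do python3 -m inch '[{"x":0.15,"y":0,"z":0,"yaw":0,"gripper":-1},{"x":0,"y":0,"z":0,"yaw":0,"gripper":-1}]'| grep -E "pos|force"; done
```

```text
ee_pos: [524.9, -12.7, 87.2]
force: [-0.7, -5.9, 5.5]
ee_pos: [525.3, -10.3, 87.2]
force: [0.0, -3.3, 6.2]
ee_pos: [525.5, -8.9, 87.2]
force: [-0.7, -3.0, 5.5]
ee_pos: [525.8, -7.4, 87.2]
force: [0.8, -1.4, 5.4]
ee_pos: [526.0, -6.0, 87.2]
force: [-1.1, -3.1, 5.6]
ee_pos: [526.3, -4.5, 87.2]
force: [-0.1, -2.8, 6.4]
```

```bash
for i in 1 2 3 4 5 6; do python3 -m inch '[{"x":0.15,"y":0,"z":0,"yaw":0,"gripper":-1},{"x":0,"y":0,"z":0,"yaw":0,"gripper":-1}]'| grep -E "pos|force"; done
```

```text
ee_pos: [526.5, -3.0, 87.2]
force: [0.5, -3.0, 5.6]
ee_pos: [526.8, -1.5, 87.2]
force: [-0.1, -2.6, 5.8]
ee_pos: [527.0, -0.1, 87.2]
force: [-0.0, -2.2, 6.8]
ee_pos: [527.3, 1.4, 87.2]
force: [-0.7, -1.9, 6.0]
ee_pos: [527.6, 2.9, 87.2]
force: [-0.3, -1.7, 5.6]
ee_pos: [527.8, 4.4, 87.2]
force: [-0.3, -3.1, 5.4]
```

```bash
for i in 1 2 3; do python3 -m inch '[{"x":0.12,"y":0,"z":0,"yaw":0,"gripper":-1},{"x":0,"y":0,"z":0,"yaw":0,"gripper":-1}]'| grep -E "pos|force"; done
```

```text
ee_pos: [528.0, 5.5, 87.2]
force: [-1.0, -3.7, 6.3]
ee_pos: [528.2, 6.6, 87.2]
force: [-1.1, -3.2, 5.7]
ee_pos: [528.4, 7.9, 87.2]
force: [-0.0, -3.8, 5.8]
```

```bash
for i in 1 2 3; do python3 -m inch '[{"x":0.12,"y":0,"z":0,"yaw":0,"gripper":-1},{"x":0,"y":0,"z":0,"yaw":0,"gripper":-1}]'| grep -E "pos|force"; done
```

```text
ee_pos: [528.6, 9.0, 87.2]
force: [-0.6, -3.3, 6.1]
ee_pos: [528.8, 10.2, 87.2]
force: [0.2, -4.0, 5.8]
ee_pos: [529.0, 11.4, 87.2]
force: [-1.3, -3.3, 6.0]
```

```bash
for i in 1 2 3; do python3 -m inch '[{"x":0.1,"y":0,"z":0,"yaw":0,"gripper":-1},{"x":0,"y":0,"z":0,"yaw":0,"gripper":-1}]'| grep -E "pos|force"; done
```

```text
ee_pos: [529.2, 12.3, 87.2]
force: [-0.1, -2.8, 5.5]
ee_pos: [529.4, 13.5, 87.2]
force: [-1.2, -1.9, 5.9]
ee_pos: [529.7, 14.8, 87.2]
force: [-0.9, -1.2, 4.6]
```

```bash
for i in 1 2 ; do python3 -m inch '[{"x":0.1,"y":0,"z":0,"yaw":0,"gripper":-1},{"x":0,"y":0,"z":0,"yaw":0,"gripper":-1}]'| grep -E "pos|force"; done
python3 - <<'E'
from h import *
from workcell import cams
for n in("scene","top"): 
    f=cams.grab_frame(n);np.savez(n+"5.npz",**f)
a=load("scene5.npz")["pixels"][90:240,300:430]
c=cv2.resize(cv2.convertScaleAbs(a,alpha=1.6),None,fx=4,fy=4,interpolation=cv2.INTER_CUBIC)
cv2.imwrite("pics/c5.png",c[...,::-1])
E
```

```text
ee_pos: [529.9, 16.3, 87.2]
force: [-0.4, -0.0, 5.0]
ee_pos: [530.1, 17.4, 87.2]
force: [-0.7, -0.8, 5.0]
```

View pics/c5.png

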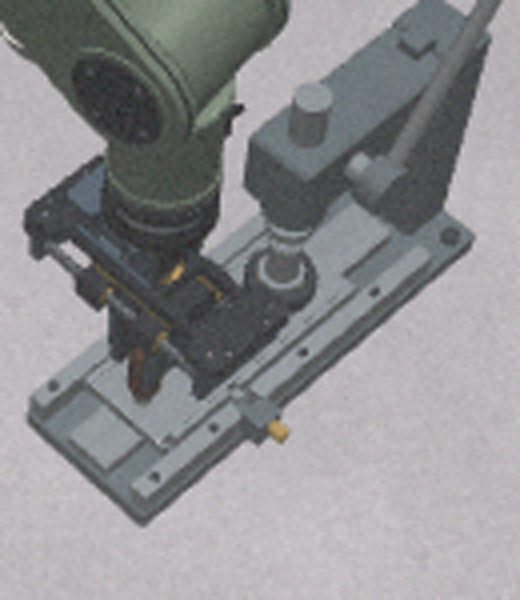

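The force has dropped from −3.5 to about 0 N while the tool was drawn ahead, so the ball is entering the notch. I'll step on gently to find its centre.

```bash
for i in 1 2 3 ; do python3 -m inch '[{"x":0.05,"y":0,"z":0,"yaw":0,"gripper":-1},{"x":0,"y":0,"z":0,"yaw":0,"gripper":-1},{"x":0,"y":0,"z":0,"yaw":0,"gripper":-1}]'| grep -E "pos|force"; done
```

```text
ee_pos: [530.1, 17.6, 87.2]
force: [-0.3, -0.0, 5.1]
ee_pos: [530.1, 17.8, 87.2]
force: [-0.2, -1.7, 5.2]
ee_pos: [530.2, 17.9, 87.2]
force: [-1.8, -3.0, 5.7]
```

Resistance is now building and the tool moves less than commanded, so it's seated. I'll back off slightly to leave no net push.

```bash
for i in 1 2 ; do python3 -m inch '[{"x":-0.04,"y":0,"z":0,"yaw":0,"gripper":-1},{"x":0,"y":0,"z":0,"yaw":0,"gripper":-1},{"x":0,"y":0,"z":0,"yaw":0,"gripper":-1}]'| grep -E "pos|force"; done
for i in 1 2 3; do python3 -m inch '[{"x":0,"y":0,"z":0,"yaw":0,"gripper":-1},{"x":0,"y":0,"z":0,"yaw":0,"gripper":-1}]'; done
python3 - <<'E'
from h import *
from workcell import cams
for n in("scene","top"): 
    f=cams.grab_frame(n);np.savez(n+"6.npz",**f)
a=load("scene6.npz")["pixels"][90:340,180:430];b=load("top6.npz")["pixels"][70:320,150:480]
c=np.hstack([cv2.convertScaleAbs(a,alpha=1.6),b]);c=cv2.resize(c,None,fx=1.37,fy=1.37,interpolation=cv2.INTER_CUBIC)
cv2.imwrite("pics/c6.png",c[...,::-1])
E
```

```text
ee_pos: [530.2, 17.9, 87.2]
force: [0.4, -1.6, 4.9]
ee_pos: [530.2, 17.8, 87.2]
force: [0.1, -0.8, 5.3]
time_s: 18.18
ee_pos: [530.2, 17.8, 87.2]
ee_rot: [180.0, -0.0, 80.0]
force: [1.3, -0.3, 6.3]
gripper_width: 22.0
time_s: 18.35
ee_pos: [530.2, 17.8, 87.2]
ee_rot: [180.0, -0.0, 80.0]
force: [-0.8, -0.9, 5.1]
gripper_width: 21.7
time_s: 18.52
ee_pos: [530.2, 17.8, 87.2]
ee_rot: [180.0, -0.0, 80.0]
force: [0.7, 0.0, 5.8]
gripper_width: 21.8
```

View pics/c6.png

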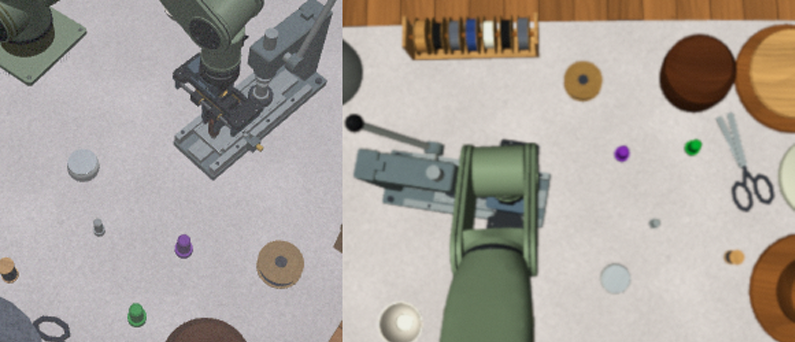

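The pusher stands in the die under the ram, the handle is gripped and the other items are where they were. Net push is about 0 N, so I'm handing in.

```bash
python3 -c "
from workcell import env;print(env.job_done())"
```

```text
the job is handed in; nothing more can be done
None
```

I handed the job in at about 18.6 s of the 58 s allowed. The larger steel pusher is standing foot down on the button in the large die, and the slide is in the first notch with the gripper still holding the handle at 35 N.

**Pusher:** It went into the die with no side force. It met the button at a TCP height of 94.5 mm, where the foot should come to rest. I let go, and later pictures show it upright and under the ram.

**Slide:** I pushed it in about 118 mm.
- **Click:** The drag fell from about 3.5 N to 0 as the ball drew the slide in. Resistance then built to about 3 N, so I backed off 0.8 mm to leave almost no net push.
- **Position:** The large die comes out about 4 mm from my rough estimate of the ram position. That estimate came from the visible rim of the ram in one picture.

**Checks that disagreed:**
- The gripper read about 3 mm less than the given diameters (22.7 on the 26 mm stem, 21.8 on the 25 mm handle). I put this down to soft pads or an offset in the reading, since both grips held.
- A steady upward force of 5–6 N on the tool stayed while it held the handle. I left it, as it is well under the limits.

The last pictures show the other items in those views unmoved: the small pusher, the green and purple look-alikes, and the bystanders.

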